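Take a stray belt pulley out of the castor-wheel chute

TASK

A belt pulley got into the castor-wheel feed chute behind the two wheels. Take the wheels out at the chute's open low end and stand them in the two notches of the wooden rack, fetch the pulley and stand it in the free bay of the grey steel rack beside its fellow, then put the two wheels back in the chute in the order they stood, hubs towards the chute's open side, waiting at the stop. Do not disturb the other things on the bench.

Things in the scene. Friction and masses are not known exactly. Their poses are not given: they have to be found in the camera images.
- chute: Aluminium feed chute on a 262 x 85 mm plywood base, fixed. Wheels roll by themselves in single file, 50 mm apart, to its stop at the +y end. x points to its tall closed side, y downhill (7 degrees), z up; origin on the bench at half length, 30 mm to the +x side of the wheel line. Hubs stick out on the open -x side. Edges beside the wheels 14 mm high, 26 mm apart (40 at the upper end).
- chute_stop (a point): Centre of a wheel resting against the chute's stop, 46 mm above the bench. Only here can a wheel be lifted out: the next two places, 50 and 100 mm behind it (6 and 12 mm higher), lie under a guard plate with a lip 54 to 57 mm above the track. When a wheel is lifted out those behind roll down within a second. Axes as the chute's.
- chute_mouth (a point): Centre of a wheel standing on the track at the chute's open upper end, 164 mm behind the stop, 66 mm above the bench. Set down here from above and let go, a wheel rolls under the guard to the stop or to the wheel before it, if its hub is on the -x side. Axes as the chute's.
- short_hub_wheel: Castor wheel, 50 mm diameter, 22 mm wide, smooth dark tyre, SHORT hub (14 mm diameter, 6 mm long) on its -x side; 0.09 kg, loose, on edge in the chute's first or second place. Origin at its centre, x along its axle: x agrees with the chute's x when it lies the right way round (it turns about x as it rolls). Grip it from above across its width, fingertips 9 mm above the centre to clear the hub.
- long_hub_wheel: Castor wheel of the same size, two grooves round its dark tyre, LONG hub (14 mm diameter, 22 mm long) on its -x side; 0.09 kg, loose, in the chute's first or second place. Origin, axes and grip as for the other wheel.
- pulley: Aluminium V-belt pulley, 50 mm diameter, 22 mm wide, deep groove round its rim, hub 14 mm diameter and 8 mm long on its -x side; 0.1 kg, loose, third in the chute behind both wheels. Origin at its centre, x along its axle. Gripped like the wheels.
- wheel_rack: Wooden rack, 164 x 46 mm, with three 34 mm high ridges that form two V notches in a row; fixed to the bench. Origin on the bench under its middle, y along its length, z up. A wheel standing in a notch has its centre at (0, +30, +39) or (0, -30, +39) mm and its axle along the rack's x. Either wheel in either notch, hub either way. The raised lid of the open box nearby is 220 mm high.
- pulley_rack: Grey steel rack, 150 x 46 mm, with two V bays 27 mm high in a row; fixed to the bench. The bay at y = +32 mm holds another pulley of the same kind, fixed in it; the bay at y = -32 mm is free. Origin on the bench under its middle, y along its length, z up. A pulley standing in the free bay has its centre at (0, -32, +41) mm and its axle along the rack's x, hub either way.
- bolt_jar: Bystander: glass jar of bolts with a tin lid, 63 mm diameter, 79 mm high; origin under its centre.
- tape_measure: Bystander: yellow tape measure, 37 x 72 x 64 mm; origin under its centre.

How it is judged (in metres and radians):
On the way, in this order (a step that is already met when the one before it is completed fails the run):
1. both wheels stand released in the notches of the wooden rack (x of short_hub_wheel in the frame of wheel_rack between -0.015 and 0.015 m and z of short_hub_wheel in the frame of wheel_rack between 0.0334 and 0.0454 m and (y of short_hub_wheel in the frame of wheel_rack between -0.04 and -0.02 m or y of short_hub_wheel in the frame of wheel_rack between 0.02 and 0.04 m) and angle between each of short_hub_wheel, long_hub_wheel's own x axis and vertical above 1.4 rad and contact force between the fingers and short_hub_wheel below 0.3 N and linear speed of each of short_hub_wheel, long_hub_wheel below 0.03 m/s and x of long_hub_wheel in the frame of wheel_rack between -0.015 and 0.015 m and z of long_hub_wheel in the frame of wheel_rack between 0.0334 and 0.0454 m and (y of long_hub_wheel in the frame of wheel_rack between -0.04 and -0.02 m or y of long_hub_wheel in the frame of wheel_rack between 0.02 and 0.04 m) and contact force between the fingers and long_hub_wheel below 0.3 N), for 0.2 s.
2. the pulley stands released in the free bay of the steel rack (x of pulley in the frame of pulley_rack between -0.015 and 0.015 m and z of pulley in the frame of pulley_rack between 0.0354 and 0.0474 m and y of pulley in the frame of pulley_rack between -0.042 and -0.022 m and angle between pulley's own x axis and vertical above 1.4 rad and contact force between each of the fingers, the fingers and pulley below 0.3 N and linear speed of pulley below 0.03 m/s and linear speed of pulley below 0.02 m/s and angular speed of pulley below 0.5 rad/s), for 0.2 s.
At the end, for the whole second after the job is handed in: Both wheels rest released in the chute within 15 mm of where each stood at the start (same order, the first at the stop), hubs on the chute's open side; the pulley rests released on edge in the free bay, within 10 mm along the rack and 15 mm across it (all of step 2 and distance of each of short_hub_wheel, long_hub_wheel from where it was at the start of the episode below 0.015 m and x of chute in the frame of short_hub_wheel above 0.015 m and linear speed of each of short_hub_wheel, long_hub_wheel below 0.02 m/s and angular speed of each of short_hub_wheel, long_hub_wheel below 0.5 rad/s and contact force between the fingers and short_hub_wheel below 0.3 N and x of chute in the frame of long_hub_wheel above 0.015 m and contact force between the fingers and long_hub_wheel below 0.3 N); the robot touches nothing.
It fails at once if a bystander is pushed more than 20 mm (distance of any of bolt_jar, tape_measure from where it was at the start of the episode above 0.02 m).
It also fails if it takes over 106 s, if anything falls off the work surface, if the arm or the gripper's body presses on something with over 40 N, if the wrist force passes 120 N, or if a joint passes its speed limit or range.

ROBOT

A 6-joint arm with a two-finger parallel gripper is mounted at the origin on the work surface; the furniture and walls round the work are solid. World frame = base frame: x ahead of the robot, y to its left, z up, the work surface at z = 0. Lengths are in mm, angles in rad, forces in N, time in s.
With the tool pointing down it reaches from about 400 to 925 mm from the base axis. Payload 12.5 kg.
Tool frame: the origin (TCP) lies between the finger pads; the fingertips stand 19 mm ahead of it and the grasp point (between the pads) is the TCP (env.nose_length is the distance from the TCP to the fingertips, in mm); z points along the fingers, y is the line along which they close (so a half turn about z gives the same grasp; the last joint's range is limited). The gripper opens to 95 mm and grips with 3 to 60 N. Pads are 20 mm wide; open, the fingers measure 119 mm over their backs; the gripper's body (75 mm by 180 mm) begins 59 mm behind the grasp point.
Start: joints at [-1.222, 0.491, 1.559, -0, 1.092, -0.106], TCP at [274.575, -561.474, 233.661] pointing down, gripper open.
Joint ranges: [-3.1, 3.1], [-0.84, 2.19], [0.05, 2.79], [-1.13, 4.28], [0.06, 2.93], [-2.69, 2.69]. Speed limits (rad/s): [2.22, 2.22, 2.79, 3.14, 3.14, 3.14].

INTERFACE

Orientations are given as [roll, pitch, yaw] about the fixed x, y, z axes, in that order (R = Rz(yaw) Ry(pitch) Rx(roll)).
In Python, from cell import env gives the robot as it stands. The module is installed in compiled form; this text tells all that it offers.
- The arm moves only by the tool drive_tool, never from a script. Its argument "rows" is a list that holds one entry, the list of rows, each a list of 7 numbers: the shift along the tool's x, y, z scaled (see below), then the turn, a rotation vector about the tool's x, y, z scaled (see below), then the opening, from 0 (shut) to 1 (fully open). In form: [[[tx, ty, tz, ax, ay, az, jaw], ...]]. A call has 1 to 5 rows; each row shifts and turns the commanded pose from where the row before left it, along the tool's axes as they then stand; what a row does not reach is not made up. The controller multiplies each number of a shift by 250 mm and each number of a turn by 180 degrees. A row lasts 1/8 s, in which the tool goes at most 62.5 mm and 10.7 degrees, less where a joint would pass 70% of its speed; a pose out of reach is approached as far as the arm can. A call with a number of a shift or a turn outside -1 to 1 is refused whole. A call with a gripper value outside its range is refused whole. The fingers move at their own pace and stop on an object; the grip force is fixed at half the most. Time passes only in rows, so rows that do not move let the fingers close. It gives the time, the measured TCP pose, the force, the opening and the grip force at its end, in the units of the state.
- env.state(): the state, without advancing time (a new reading comes with each control period).
- env.read_camera(name): name is "scene" or "side" or "wrist"; returns a dict with "color" (400x640x3 uint8, blue, green, red), "camera_matrix" (3x3 intrinsics, pixels), "pose" (4x4, takes a point from camera to world coordinates). Camera axes: x right, y up, looking along -z (the intrinsics and any distortion apply to the point x, -y, -z); pixel columns grow to the right and rows downward; lengths in mm; the calibration is good to about 2 mm. The wrist camera is an equidistant fisheye: a pixel r from the principal point sees the ray r / f radians off the axis. A picture is of the moment at which its call begins. There is no depth.
- env.job_done(): hands the job in; it is judged then, once.
Trained networks look in a picture, given as the dict that the camera call returned (one of the last four; its "shot" number tells which), for a name from the list of things; names that differ only in an ending like _2 or _b are one class to them, and where a whole thing is asked for, a point or a joint stands for the part that bears it (a point fixed in the world has none). Each returns a list of dicts, best first, with "score" (0 to 1); they miss things now and then, are a little off and sometimes report something else, mostly with a low value. They report only what shows in the picture. A call takes as long as a camera call.
- env.search_frame(name, picture): "at" ([x, y, z] in mm, in the coordinates of the camera as it stood for that picture, good to about 4 mm: the middle of the surface that is visible of it).
- env.place_of(name, picture): "at" ([x, y, z] in mm, in the coordinates of the camera as it stood for that picture, good to about 4 mm: a listed point, or the origin of a listed thing).
The state is a dict: "t": time; "joints": joint angles; "qvel": joint speeds; "tau": joint torques, N m; "eef_pos": TCP position; "tcp_rot": TCP orientation; "ft_force": force on the tool from outside, world axes, zero at the start; "moment": the same for the moment, N m; "opening": opening from 0.0 (shut) to 1.0 (fully open); "grip_force": force on a finger pad.
Only numpy, scipy, OpenCV 4.12 (cv2) and the standard library are available. Lean on these libraries where they do the work, as an engineer would, in place of code of your own. Each camera call takes 0.05 s, during which the arm holds its last target. There are 200 camera calls.

## Working session

There is one attempt and no reset: what is moved stays moved. The work goes in short steps, Python scripts to look and compute and a tool call to move; the robot and the scene stay as the last step left them, time stands still between calls to the robot, and variables do not carry over. Pictures are saved under pics/ and viewed, at most 18 in all, crops included, and the job is handed in when it is done.

Besides the shell and the picture viewer there is one more tool, called after "Call:" as a command line: name --argument value ..., lists and objects as JSON in quotes. drive_tool: Moves the arm, as the interface text tells. Its arguments: {"type":"object","properties":{"rows":{"type":"array","items":{"type":"array","items":{"type":"array","items":{"type":"number","minimum":-1,"maximum":1}}}}},"required":["rows"]}

```bash
mkdir -p pics
cat > h.py <<'E'
import numpy as np, cv2
from cell import env
from scipy.spatial.transform import Rotation as R
def w(p,at): return (p["pose"]@np.r_[at,1])[:3]
def proj(p,pt):
    c=np.linalg.inv(p["pose"])@np.r_[pt,1]; K=p["camera_matrix"]
    q=K@np.array([c[0],-c[1],-c[2]]); return q[:2]/q[2]
E
python3 - <<'E'
from h import *
s=env.state(); print(s["eef_pos"],s["tcp_rot"],s["opening"])
for cam in ["scene","side"]:
    p=env.read_camera(cam); cv2.imwrite(f"pics/{cam}0.png",p["color"])
    print(cam,p["pose"][:3,3].round())
    for n in ["chute","chute_stop","chute_mouth","short_hub_wheel","long_hub_wheel","pulley","wheel_rack","pulley_rack","bolt_jar","tape_measure"]:
        print(n,[(round(d["score"],2),w(p,d["at"]).round(1).tolist()) for d in env.place_of(n,p)[:3]])
E
```

```text
[ 274.48979266 -561.25518931  233.04750429] [-3.14047282e+00 -1.06858715e-04  4.54806255e-01] 0.9966424011923719
scene [-438.  329. 1243.]
chute [(0.88, [532.5, 346.1, 1.9])]
chute_stop []
chute_mouth [(0.65, [554.1, 265.9, 63.0])]
short_hub_wheel [(0.53, [452.9, 389.5, 52.2])]
long_hub_wheel [(0.45, [480.7, 351.4, 51.9]), (0.39, [529.7, 343.1, 0.4])]
pulley [(0.59, [519.5, 318.4, 57.7])]
wheel_rack [(0.66, [539.7, 67.3, 4.6])]
pulley_rack [(0.53, [478.3, -47.7, 0.7])]
bolt_jar [(0.63, [432.4, 525.9, 0.3])]
tape_measure []
side [ 331. 1159.  951.]
chute [(0.61, [529.0, 341.4, 2.6])]
chute_stop [(0.79, [448.1, 390.2, 50.8])]
chute_mouth [(0.57, [559.7, 268.4, 60.3])]
short_hub_wheel [(0.52, [450.6, 387.4, 42.8])]
long_hub_wheel [(0.54, [482.7, 355.7, 47.4])]
pulley []
wheel_rack [(0.68, [545.3, 61.9, 0.6])]
pulley_rack [(0.88, [479.2, -50.0, 0.5])]
bolt_jar [(0.89, [437.2, 529.5, -0.4])]
tape_measure [(0.63, [548.1, -343.9, -0.3])]
```

View pics/scene0.png

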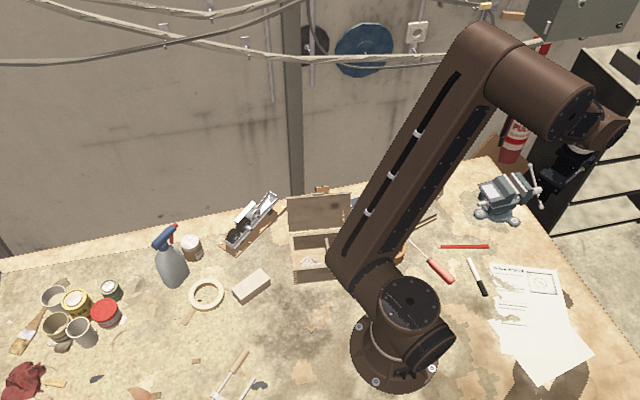

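View pics/side0.png

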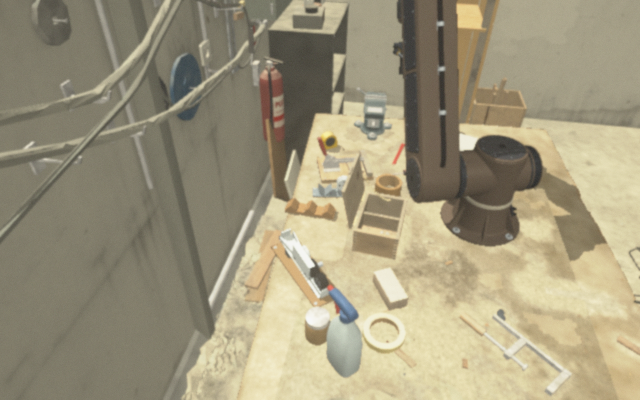

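The chute is at about (250,220) in the scene view and (300,260) in the side view. The wooden rack is at side (310,208), behind the box lid, and the steel rack is at side (335,178). I'll raise the arm, turn it, and swing it over the racks for a closer look.

Call:
drive_tool --rows '[[[0, 0, -0.1, 0, 0, -0.059, 1], [0, 0, -0.1, 0, 0, -0.059, 1], [0, 0, -0.1, 0, 0, -0.059, 1], [0, 0, -0.1, 0, 0, -0.059, 1], [0, 0, -0.1, 0, 0, -0.059, 1]]]'

```text
t: 1.72
eef_pos: [274.5, -561.4, 359.5]
tcp_rot: [3.142, 0.0, 1.388]
ft_force: [-0.5, 0.3, 0.1]
opening: 0.995
grip_force: 0.0
```

Call:
drive_tool --rows '[[[0, 0, 0, 0, 0, -0.058, 1], [0, 0, 0, 0, 0, -0.058, 1], [0, 0, 0, 0, 0, -0.058, 1], [0, 0, 0, 0, 0, -0.058, 1], [0, 0, 0, 0, 0, -0.058, 1]]]'

```text
t: 2.35
eef_pos: [274.5, -561.4, 358.7]
tcp_rot: [3.142, 0.0, 2.299]
ft_force: [-0.2, -0.3, 0.4]
opening: 0.998
grip_force: 0.0
```

Call:
drive_tool --rows '[[[0.09, 0.2, 0, 0, 0, 0, 1], [0.09, 0.2, 0, 0, 0, 0, 1], [0.09, 0.2, 0, 0, 0, 0, 1], [0.09, 0.2, 0, 0, 0, 0, 1], [0.09, 0.2, 0, 0, 0, 0, 1]]]'

```text
t: 2.98
eef_pos: [388.3, -310.2, 358.8]
tcp_rot: [3.142, 0.001, 2.292]
ft_force: [0.5, -1.1, -0.0]
opening: 0.999
grip_force: 0.0
```

Call:
drive_tool --rows '[[[0.09, 0.2, 0, 0, 0, 0, 1], [0.09, 0.2, 0, 0, 0, 0, 1], [0.09, 0.2, 0, 0, 0, 0, 1], [0.09, 0.2, 0, 0, 0, 0, 1], [0.09, 0.2, 0, 0, 0, 0, 1]]]'

```text
t: 3.6
eef_pos: [501.7, -60.4, 358.9]
tcp_rot: [3.141, 0.001, 2.293]
ft_force: [0.5, 0.6, -0.0]
opening: 1.001
grip_force: 0.0
```

```bash
cat > look.py <<'E'
from h import *
import sys
s=env.state(); print(s["t"],s["eef_pos"].round(1) if hasattr(s["eef_pos"],"round") else s["eef_pos"],s["tcp_rot"])
for cam in sys.argv[2].split(","):
    p=env.read_camera(cam); cv2.imwrite(f"pics/{cam}{sys.argv[1]}.png",p["color"])
    print(cam,p["pose"][:3,3].round())
    for n in ["chute","chute_stop","chute_mouth","short_hub_wheel","long_hub_wheel","pulley","wheel_rack","pulley_rack"]:
        print(n,[(round(d["score"],2),w(p,d["at"]).round(1).tolist()) for d in env.place_of(n,p)[:3]])
E
python3 look.py 1 wrist,scene,side
```

```text
3.6 [501.7 -60.4 358.9] [3.14135798e+00 5.38734711e-04 2.29260991e+00]
wrist [453.  -4. 510.]
chute [(0.74, [533.0, 342.5, -2.8])]
chute_stop []
chute_mouth []
short_hub_wheel [(0.23, [485.6, -50.4, -1.4])]
long_hub_wheel []
pulley [(0.58, [521.6, 319.1, 58.6])]
wheel_rack [(0.76, [539.2, 62.9, -3.9])]
pulley_rack [(0.64, [485.1, -53.1, -2.0])]
scene [-438.  329. 1243.]
chute [(0.91, [531.4, 344.3, 0.7])]
chute_stop [(0.78, [455.1, 392.4, 47.4])]
chute_mouth [(0.61, [555.8, 266.5, 66.7])]
short_hub_wheel [(0.45, [449.3, 391.9, 45.0])]
long_hub_wheel [(0.65, [480.6, 353.1, 51.3])]
pulley [(0.53, [515.8, 318.0, 53.4])]
wheel_rack []
pulley_rack [(0.84, [478.5, -49.2, -0.9])]
side [ 331. 1159.  951.]
chute [(0.69, [531.2, 344.4, -0.3])]
chute_stop [(0.86, [449.6, 392.7, 50.7])]
chute_mouth [(0.8, [559.0, 269.8, 59.4])]
short_hub_wheel [(0.75, [451.2, 387.8, 40.0])]
long_hub_wheel [(0.67, [479.6, 357.2, 47.8])]
pulley [(0.66, [543.8, -340.5, -0.9]), (0.37, [514.5, 315.6, 53.8])]
wheel_rack [(0.61, [545.9, 61.7, -2.9]), (0.25, [543.9, -340.4, -0.6])]
pulley_rack [(0.8, [479.7, -48.4, -0.8])]
```

View pics/wrist1.png

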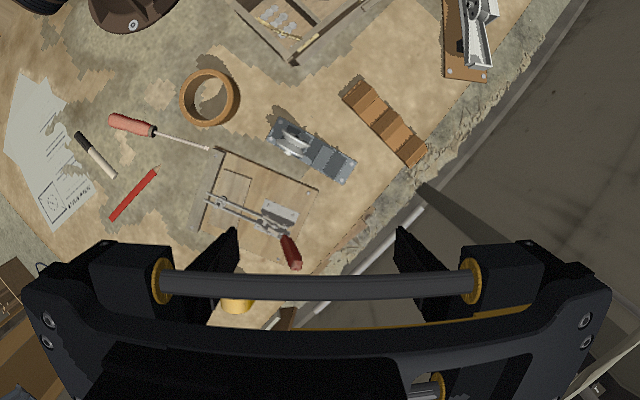

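The wooden rack runs from about (350,88) to (418,158). The steel rack runs from (270,130) to (350,172), with its fixed pulley at (293,140) and the free bay at about (328,160). I'll zoom in to get their yaws.

Run:
```python
import cv2
i=cv2.imread("pics/wrist1.png")[65:195,255:440]
cv2.imwrite("pics/z1.png",cv2.resize(i,None,fx=4,fy=4,interpolation=cv2.INTER_CUBIC))
```

```text
(no output)
```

View pics/z1.png

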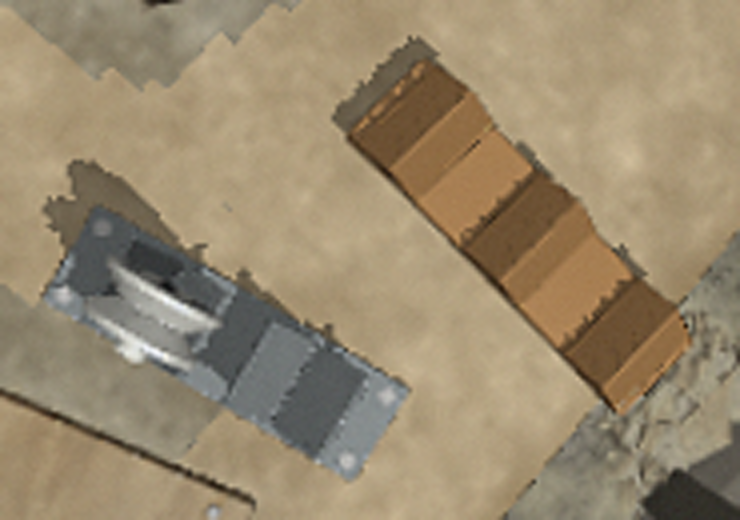

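```bash
cat >> h.py <<'E'
def ray(p,uv):   # fisheye wrist pixel -> world ray
    K=p["camera_matrix"]; x=(uv[0]-K[0,2])/K[0,0]; y=(uv[1]-K[1,2])/K[1,1]
    th=np.hypot(x,y); d=np.array([x/th*np.sin(th),-y/th*np.sin(th),-np.cos(th)])
    return p["pose"][:3,3], p["pose"][:3,:3]@d
def onplane(p,uv,z):
    o,d=ray(p,uv); return o+d*(z-o[2])/d[2]
E
python3 - <<'E'
from h import *
p=env.read_camera("wrist")
f=lambda u,v,z: onplane(p,(u/4+255-.4,v/4+65-.4),z)
TL,BL,TR,BR=[f(*q,4) for q in [(95,207),(45,297),(410,388),(352,478)]]
print("pulley rack c",(TL+BL+TR+BR)/4, "L",np.linalg.norm(TL-TR),np.linalg.norm(BL-BR),"W",np.linalg.norm(TL-BL),np.linalg.norm(TR-BR))
for a,b in[(TL,TR),(BL,BR)]: print(np.degrees(np.arctan2(*(b-a)[1::-1])))
a,b,c,d=[f(*q,2) for q in [(347,137),(615,412),(430,58),(690,340)]]
print("wheel rack",(a+b+c+d)/4,"L",np.linalg.norm(a-b),np.linalg.norm(c-d),"W",np.linalg.norm(a-c),np.linalg.norm(b-d))
for q,r in[(a,b),(c,d)]: print(np.degrees(np.arctan2(*(r-q)[1::-1])))
print(a,b,c,d)
E
```

```text
pulley rack c [482.2492431  -51.90528523   4.        ] L 149.00931766398622 147.9449288918838 W 42.284054996265745 44.867395765338166
11.297197640530968
10.30226647067049
wheel rack [545.3425203   63.37487131   2.        ] L 161.74617451288645 161.99833190048736 W 47.724032401618565 45.704940476379974
-2.5097250588183004
-3.2260329365550473
[462.98017779  43.61169819   2.        ] [624.57120594  36.52900151   2.        ] [466.03854232  91.23763309   2.        ] [627.78015515  82.12115246   2.        ]
```

Run:
```python
from h import *
W=env.read_camera("wrist"); S=env.read_camera("scene"); D=env.read_camera("side")
def pin(p,uv,z):
    K=p["camera_matrix"]; d=p["pose"][:3,:3]@np.array([(uv[0]-K[0,2])/K[0,0],-(uv[1]-K[1,2])/K[1,1],-1]); o=p["pose"][:3,3]; return (o+d*(z-o[2])/d[2]).round()
for uv in [(292,62),(371,0)]: print("wrist",onplane(W,uv,220).round())
for uv in [(287,195),(350,194)]: print("scene",pin(S,uv,220))
for uv in [(347,190),(362,155)]: print("side",pin(D,uv,220))
for uv in [(357,254),(401,257)]: print("side box bottom",pin(D,uv,0))
for q in [(448,389,50),(573,62,39),(513,64,39),(512,-44,41)]: print(proj(S,q),proj(D,q))
i=np.hstack([S["color"][150:290,170:400],D["color"][140:280,240:470]])
cv2.imwrite("pics/z2.png",cv2.resize(i,(800,244),interpolation=cv2.INTER_CUBIC))
```

```text
wrist [401.  18. 220.]
wrist [414. 116. 220.]
scene [432. 211. 220.]
scene [394.  29. 220.]
side [412. 214. 220.]
side [390.  35. 220.]
side box bottom [369. 231.  -0.]
side box bottom [240. 218.   0.]
[233.71514589 235.1609595 ] [321.77662199 279.29502142]
[323.75947071 191.51122394] [301.01106478 200.1404161 ]
[327.34226495 204.56006168] [319.03176817 202.76180947]
[357.87903377 199.02016232] [324.85514038 182.66092415]
```

View pics/z2.png

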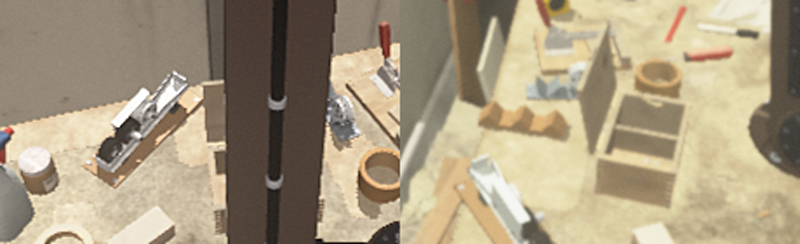

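The box lid (220 mm) spans x≈395–430, so it clears the notches at x≈513 and 573. I'll move over the chute.

Call:
drive_tool --rows '[[[0.15, 0.13, 0, 0, 0, 0, 1], [0.15, 0.13, 0, 0, 0, 0, 1], [0.15, 0.13, 0, 0, 0, 0, 1], [0.15, 0.13, 0, 0, 0, 0, 1], [0.15, 0.13, 0.1, 0, 0, 0, 1]]]'

```text
t: 5.78
eef_pos: [499.6, 187.7, 334.7]
tcp_rot: [3.138, 0.002, 2.293]
ft_force: [0.8, 0.2, 0.2]
opening: 0.998
grip_force: 0.0
```

Call:
drive_tool --rows '[[[0.15, 0.13, 0.1, 0, 0, 0, 1], [0.15, 0.13, 0.1, 0, 0, 0, 1], [0.14, 0.13, 0.1, 0, 0, 0, 1], [0, 0, 0, 0, 0, 0, 1]]]'

```text
t: 6.28
eef_pos: [498.8, 335.1, 256.2]
tcp_rot: [-3.138, -0.001, 2.296]
ft_force: [-0.1, 0.1, 0.4]
opening: 1.003
grip_force: 0.0
```

```bash
python3 look.py 2 wrist,wrist
```

```text
6.275 [498.8 335.1 256.2] [-3.13815920e+00 -9.99406609e-04  2.29576522e+00]
wrist [451. 391. 407.]
chute [(0.91, [534.7, 341.4, -1.8])]
chute_stop [(0.67, [450.3, 389.9, 51.5])]
chute_mouth [(0.95, [556.9, 265.0, 66.0])]
short_hub_wheel [(0.7, [453.4, 390.6, 46.8])]
long_hub_wheel []
pulley [(0.88, [517.8, 318.6, 58.3])]
wheel_rack [(0.58, [539.3, 62.4, -3.0]), (0.37, [535.1, 340.6, 0.1])]
pulley_rack []
wrist [452. 388. 410.]
chute [(0.72, [532.8, 344.5, -1.6])]
chute_stop [(0.83, [453.6, 389.2, 49.2])]
chute_mouth [(0.56, [558.3, 267.9, 66.2])]
short_hub_wheel [(0.69, [450.4, 389.0, 45.3])]
long_hub_wheel [(0.64, [483.6, 351.3, 54.1])]
pulley [(0.9, [517.0, 314.3, 60.1])]
wheel_rack [(0.78, [540.4, 60.5, -3.3]), (0.24, [452.3, 388.7, 50.0])]
pulley_rack []
```

View pics/wrist2.png

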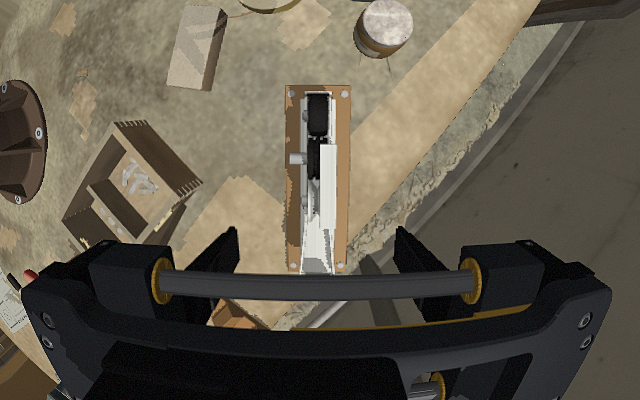

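Run:
```python
from h import *
i=cv2.imread("pics/wrist2.png")[75:285,265:365]
a=cv2.resize(i,None,fx=2.8,fy=2.8,interpolation=cv2.INTER_CUBIC)
j=cv2.imread("pics/wrist2.png")[80:200,275:360]; b=cv2.resize(j,None,fx=4.9,fy=4.9,interpolation=cv2.INTER_CUBIC)
cv2.imwrite("pics/z3.png",np.hstack([a,b[:588]]))if 0 else cv2.imwrite("pics/z3.png",np.hstack([a,b[:a.shape[0]]]))
```

```text
(no output)
```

View pics/z3.png

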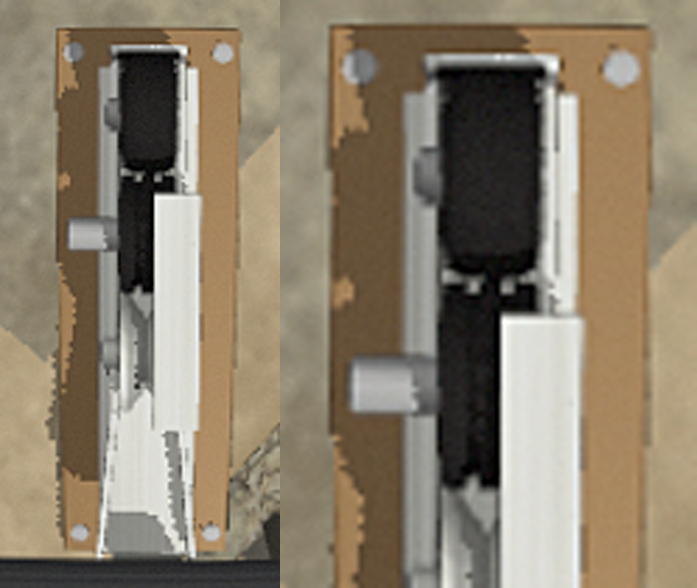

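Run:
```python
from h import *
p=env.read_camera("wrist")
f=lambda u,v,z: onplane(p,(u/2.8+265-.4,v/2.8+75-.4),z)
for z in (6,10):
    A,B,C,D=[f(*q,z) for q in [(57,28),(240,28),(65,548),(230,550)]]
    c=(A+B+C+D)/4; n=np.linalg.norm
    print(z,c,"L",n(A-C),n(B-D),"W",n(A-B),n(C-D),[np.degrees(np.arctan2(*(u-v)[1::-1])) for u,v in[(A,C),(B,D),(B,A),(D,C)]])
g=lambda u,v,z: onplane(p,((u-280)/4.9+275-.4,v/4.9+80-.4),z)
print("wheel top",g(488,165,71), "sides",g(440,165,71),g(540,165,71))
print("hub (short)",g(427,173,46), "hub long tip",g(350,385,52))
print("second wheel top edges",g(440,400,77))
```

```text
6 [510.43074527 324.36329184   6.        ] L 260.8479554118703 262.158979846036 W 83.94905248014743 86.76273168865681 [np.float64(130.99807494043327), np.float64(131.61293961374608), np.float64(41.41882811528929), np.float64(40.549378259953045)]
10 [509.84816384 325.00265971  10.        ] L 258.2616659350065 259.5596916523807 W 83.11670341810753 85.90248519143576 [np.float64(130.99807494043327), np.float64(131.61293961374605), np.float64(41.418828115289244), np.float64(40.54937825995303)]
wheel top [449.18004578 392.75455559  71.        ] sides [441.23012792 385.79083308  71.        ] [457.74761396 400.35282347  71.        ]
hub (short) [439.39924775 382.1037372   46.        ] hub long tip [458.79305205 332.32843288  52.        ]
second wheel top edges [475.50002695 346.8270279   77.        ]
```

The picture shows the short-hub wheel first at the stop (318,115), the long-hub wheel second at (317,160), and the pulley third. The guard starts behind the first place. I'll go down on the first wheel.

Call:
drive_tool --rows '[[[0.15, 0.003, 0, 0, 0, 0, 1], [0.147, 0.002, 0, 0, 0, 0, 1], [0, 0, 0.2, 0, 0, 0, 1], [0, 0, 0.2, 0, 0, 0, 1], [0, 0, 0.2, 0, 0, 0, 1]]]'

```text
t: 7.85
eef_pos: [451.5, 389.6, 107.4]
tcp_rot: [3.141, 0.0, 2.293]
ft_force: [0.4, -0.1, 0.7]
opening: 1.004
grip_force: 0.0
```

Call:
drive_tool --rows '[[[0, 0, 0.08, 0, 0, 0, 1], [0, 0, 0.05, 0, 0, 0, 1], [0, 0, 0, 0, 0, 0, 1]]]'

```text
t: 8.22
eef_pos: [451.6, 389.4, 75.8]
tcp_rot: [-3.141, 0.0, 2.293]
ft_force: [-0.1, 0.5, 0.3]
opening: 1.0
grip_force: 0.0
```

Call:
drive_tool --rows '[[[0, 0, 0, 0, 0, 0, 0], [0, 0, 0, 0, 0, 0, 0], [0, 0, 0, 0, 0, 0, 0], [0, 0, 0, 0, 0, 0, 0], [0, 0, 0, 0, 0, 0, 0]]]'

```text
t: 8.85
eef_pos: [451.7, 389.4, 76.2]
tcp_rot: [3.142, 0.0, 2.293]
ft_force: [0.5, -1.1, 0.3]
opening: 0.534
grip_force: 0.0
```

Call:
drive_tool --rows '[[[0, 0, 0, 0, 0, 0, 0], [0, 0, 0, 0, 0, 0, 0], [0, 0, 0, 0, 0, 0, 0], [0, 0, 0, 0, 0, 0, 0], [0, 0, 0, 0, 0, 0, 0]]]'

```text
t: 9.48
eef_pos: [451.7, 389.4, 76.1]
tcp_rot: [-3.142, 0.0, 2.293]
ft_force: [-0.6, -0.7, 0.2]
opening: 0.229
grip_force: 30.0
```

Call:
drive_tool --rows '[[[0, 0, -0.1, 0, 0, 0, 0], [0, 0, -0.2, 0, 0, 0, 0], [0, 0, -0.2, 0, 0, -0.05, 0], [0, 0, -0.2, 0, 0, -0.05, 0], [0, 0, -0.2, 0, 0, -0.05, 0]]]'

```text
t: 10.1
eef_pos: [451.3, 389.2, 302.7]
tcp_rot: [-3.141, -0.0, 2.769]
ft_force: [0.1, 0.2, -1.7]
opening: 0.23
grip_force: 30.0
```

Call:
drive_tool --rows '[[[0, 0, -0.05, 0, 0, -0.05, 0], [0, 0, 0, 0, 0, -0.054, 0], [-0.079, -0.184, 0, 0, 0, 0, 0], [-0.079, -0.184, 0, 0, 0, 0, 0], [-0.079, -0.184, 0, 0, 0, 0, 0]]]'

```text
t: 10.72
eef_pos: [504.0, 247.2, 313.5]
tcp_rot: [-3.141, -0.0, 3.091]
ft_force: [0.6, -0.4, -1.6]
opening: 0.229
grip_force: 30.0
```

Call:
drive_tool --rows '[[[-0.079, -0.184, 0, 0, 0, 0, 0], [-0.079, -0.184, 0, 0, 0, 0, 0], [-0.079, -0.184, 0.12, 0, 0, 0, 0], [-0.079, -0.184, 0.2, 0, 0, 0, 0], [0, 0, 0, 0, 0, 0, 0]]]'

```text
t: 11.35
eef_pos: [570.7, 63.8, 236.2]
tcp_rot: [-3.141, -0.006, 3.087]
ft_force: [-0.5, 0.3, 0.4]
opening: 0.226
grip_force: 30.0
```

```bash
python3 look.py 3 wrist
```

```text
11.35 [570.7  63.8 236.2] [-3.14095297 -0.00567849  3.08716914]
wrist [498.  68. 388.]
chute [(0.25, [560.4, 268.6, 67.3])]
chute_stop [(0.95, [452.7, 386.8, 52.1])]
chute_mouth [(0.61, [557.7, 268.7, 66.3]), (0.17, [446.5, 388.8, 48.4])]
short_hub_wheel [(0.92, [570.1, 64.1, 205.3])]
long_hub_wheel [(0.97, [445.9, 389.5, 49.3]), (0.5, [566.6, 62.4, 205.4])]
pulley [(0.65, [483.7, 354.6, 51.3])]
wheel_rack [(0.77, [541.1, 61.2, -1.0])]
pulley_rack [(0.88, [483.0, -47.8, -1.1])]
```

View pics/wrist3.png

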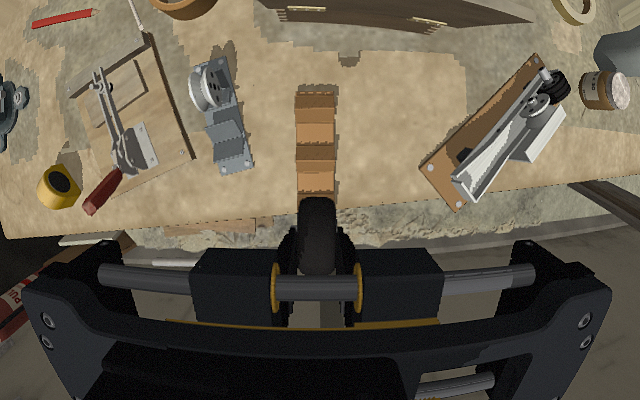

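The wheel is held at (318,230). The rack lies squarely below it, with its near end at row ~92, and the next wheel has rolled to the stop. I'll cross-check the rack in this picture.

Run:
```python
from h import *
p=env.read_camera("wrist")
i=p["color"][80:215,280:355]; cv2.imwrite("pics/z4.png",cv2.resize(i,None,fx=4.4,fy=4.4,interpolation=cv2.INTER_CUBIC))
for c in [(463,63,0),(489,63,34),(513.5,64,12),(543.5,62.7,34),(573.5,61.2,14),(513.5,41,12),(513.5,87,12)]:
    # project fisheye
    q=np.linalg.inv(p["pose"])@np.r_[c,1]; v=np.array([q[0],-q[1],-q[2]]); th=np.arctan2(np.hypot(*v[:2]),v[2]); K=p["camera_matrix"]
    uv=v[:2]/np.hypot(*v[:2])*th*K[0,0]+K[:2,2]; print(c,uv.round(1),((uv-[280,80])*4.4).round())
```

```text
(463, 63, 0) [308.4  90.1] [125.  44.]
(489, 63, 34) [308.8 109.9] [127. 132.]
(513.5, 64, 12) [311.1 130.3] [137. 221.]
(543.5, 62.7, 34) [311. 157.] [137. 339.]
(573.5, 61.2, 14) [311.4 178.9] [138. 435.]
(513.5, 41, 12) [292.2 131.4] [ 54. 226.]
(513.5, 87, 12) [330.  129.4] [220. 217.]
```

View pics/z4.png

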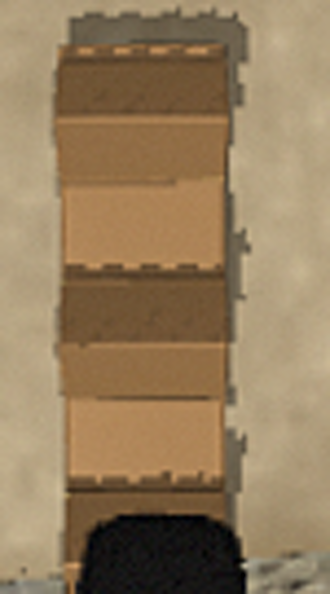

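Call:
drive_tool --rows '[[[-0.02, -0.004, 0.2, 0, 0, 0, 0], [0, 0, 0.2, 0, 0, 0, 0], [0, 0, 0.16, 0, 0, 0, 0], [0, 0, 0.07, 0, 0, 0, 0], [0, 0, 0.02, 0, 0, 0, 0]]]'

```text
t: 12.48
eef_pos: [576.4, 65.1, 76.8]
tcp_rot: [-3.141, -0.0, 3.091]
ft_force: [0.1, -0.6, -0.4]
opening: 0.231
grip_force: 30.0
```

Call:
drive_tool --rows '[[[0, 0, 0.01, 0, 0, 0, 0], [0, 0, 0, 0, 0, 0, 0]]]'

```text
t: 12.72
eef_pos: [576.7, 65.0, 75.5]
tcp_rot: [3.142, 0.002, 3.091]
ft_force: [-1.4, -0.5, -1.5]
opening: 0.232
grip_force: 30.0
```

Call:
drive_tool --rows '[[[0.003, -0.006, 0.01, 0, 0, 0, 0], [0, 0, 0.01, 0, 0, 0, 0], [0, 0, 0, 0, 0, 0, 0]]]'

```text
t: 13.1
eef_pos: [575.9, 63.5, 69.7]
tcp_rot: [-3.141, 0.001, 3.091]
ft_force: [2.3, -1.6, 0.7]
opening: 0.227
grip_force: 30.0
```

Call:
drive_tool --rows '[[[0, 0, 0, 0, 0, 0, 0.5], [0, 0, 0, 0, 0, 0, 0.5], [0, 0, 0, 0, 0, 0, 0.5], [0, 0, -0.05, 0, 0, 0, 0.5], [0, 0, -0.15, 0, 0, 0, 0.6]]]'

```text
t: 13.72
eef_pos: [574.7, 63.5, 119.3]
tcp_rot: [-3.141, -0.003, 3.091]
ft_force: [1.1, 0.2, 0.8]
opening: 0.554
grip_force: 0.0
```

Call:
drive_tool --rows '[[[0, 0, -0.2, 0, 0, 0, 1], [0, 0, -0.2, 0, 0, 0, 1], [0, 0, -0.2, 0, 0, 0, 1], [0, 0, 0, 0, 0, 0, 1]]]'

```text
t: 14.22
eef_pos: [576.3, 63.7, 274.0]
tcp_rot: [3.141, 0.007, 3.091]
ft_force: [-0.2, -0.0, -0.6]
opening: 0.956
grip_force: 0.0
```

```bash
python3 look.py 4 wrist,side
```

```text
14.225 [576.3  63.7 274. ] [3.141363   0.00744956 3.09075514]
wrist [502.  67. 424.]
chute [(0.92, [534.7, 345.9, -0.4])]
chute_stop [(0.7, [451.4, 388.2, 50.7])]
chute_mouth [(0.73, [559.0, 267.9, 65.4])]
short_hub_wheel [(0.97, [574.9, 60.9, 41.6]), (0.62, [486.8, 355.3, 53.0])]
long_hub_wheel [(0.79, [447.5, 390.7, 50.2])]
pulley [(0.82, [488.7, 355.0, 51.9])]
wheel_rack [(0.71, [540.5, 65.2, -3.3]), (0.63, [484.8, -47.8, -0.9])]
pulley_rack [(0.79, [486.0, -48.3, -3.1])]
side [ 331. 1159.  951.]
chute [(0.59, [528.9, 343.2, -0.0])]
chute_stop [(0.91, [451.5, 394.5, 47.7])]
chute_mouth [(0.55, [559.7, 268.7, 61.0])]
short_hub_wheel [(0.54, [573.5, 58.6, 36.3])]
long_hub_wheel [(0.77, [450.2, 395.9, 43.5]), (0.17, [541.7, 63.5, -1.3])]
pulley [(0.55, [482.9, 354.9, 50.4])]
wheel_rack [(0.87, [542.9, 64.7, -1.5])]
pulley_rack [(0.7, [482.8, -48.1, 0.7])]
```

Call:
drive_tool --rows '[[[0.081, 0.183, -0.08, 0, 0, 0, 1], [0.081, 0.183, -0.08, 0, 0, 0, 1], [0.081, 0.183, 0, 0, 0, 0, 1], [0.081, 0.183, 0, 0, 0, 0, 1], [0.081, 0.183, 0, 0, 0, 0, 1]]]'

```text
t: 15.75
eef_pos: [485.2, 298.6, 309.6]
tcp_rot: [3.142, 0.0, 3.091]
ft_force: [-0.1, 0.4, 0.0]
opening: 1.0
grip_force: 0.0
```

Call:
drive_tool --rows '[[[0.081, 0.183, 0, 0, 0, 0, 1], [0.081, 0.183, 0, 0, 0, 0, 1], [0, 0, 0.1, 0, 0, 0.051, 1], [0, 0, 0.1, 0, 0, 0.051, 1], [0, 0, 0.1, 0, 0, 0.051, 1]]]'

```text
t: 16.38
eef_pos: [450.0, 390.8, 233.7]
tcp_rot: [3.141, 0.0, 2.605]
ft_force: [0.8, 0.3, -1.5]
opening: 1.004
grip_force: 0.0
```

Call:
drive_tool --rows '[[[0, 0, 0.1, 0, 0, 0.051, 1], [0, 0, 0.1, 0, 0, 0.05, 1], [0, 0, 0, 0, 0, 0, 1], [0, 0, 0, 0, 0, 0, 1]]]'

```text
t: 16.88
eef_pos: [450.5, 390.9, 185.4]
tcp_rot: [3.141, 0.0, 2.296]
ft_force: [0.1, 0.8, -0.8]
opening: 1.0
grip_force: 0.0
```

Call:
drive_tool --rows '[[[0, 0, 0.2, 0, 0, 0, 1], [0, 0, 0.15, 0, 0, 0, 0.6], [0, 0, 0.07, 0, 0, 0, 0.6], [0, 0, 0.02, 0, 0, 0, 0.6], [0, 0, 0, 0, 0, 0, 0.6]]]'

```text
t: 17.5
eef_pos: [450.7, 391.0, 75.5]
tcp_rot: [3.14, 0.0, 2.293]
ft_force: [1.0, 0.3, 0.2]
opening: 0.641
grip_force: 0.0
```

Call:
drive_tool --rows '[[[0, 0, 0, 0, 0, 0, 0], [0, 0, 0, 0, 0, 0, 0], [0, 0, 0, 0, 0, 0, 0], [0, 0, 0, 0, 0, 0, 0], [0, 0, 0, 0, 0, 0, 0]]]'

```text
t: 18.12
eef_pos: [450.2, 390.7, 74.5]
tcp_rot: [3.141, 0.0, 2.293]
ft_force: [-0.2, -0.7, 1.4]
opening: 0.226
grip_force: 30.0
```

Call:
drive_tool --rows '[[[0, 0, 0, 0, 0, 0, 0], [0, 0, 0, 0, 0, 0, 0]]]'

```text
t: 18.38
eef_pos: [450.2, 390.7, 74.5]
tcp_rot: [3.141, 0.0, 2.293]
ft_force: [0.2, -0.3, 1.8]
opening: 0.233
grip_force: 30.0
```

Call:
drive_tool --rows '[[[0, 0, -0.1, 0, 0, 0, 0], [0, 0, -0.2, 0, 0, 0, 0], [0, 0, -0.2, 0, 0, -0.05, 0], [0, 0, -0.2, 0, 0, -0.05, 0], [0, 0, -0.2, 0, 0, -0.05, 0]]]'

```text
t: 19.0
eef_pos: [449.9, 390.5, 300.9]
tcp_rot: [-3.141, -0.0, 2.769]
ft_force: [0.6, 0.6, -1.1]
opening: 0.231
grip_force: 30.0
```

Call:
drive_tool --rows '[[[0, 0, -0.05, 0, 0, -0.05, 0], [0, 0, 0, 0, 0, -0.054, 0], [-0.046, -0.184, 0, 0, 0, 0, 0], [-0.046, -0.184, 0, 0, 0, 0, 0], [-0.046, -0.184, 0, 0, 0, 0, 0]]]'

```text
t: 19.62
eef_pos: [477.5, 249.7, 311.7]
tcp_rot: [-3.141, -0.0, 3.091]
ft_force: [-0.3, -0.1, -0.7]
opening: 0.23
grip_force: 30.0
```

Call:
drive_tool --rows '[[[-0.046, -0.184, 0, 0, 0, 0, 0], [-0.046, -0.184, 0, 0, 0, 0, 0], [-0.046, -0.184, 0, 0, 0, 0, 0], [-0.048, -0.184, 0.12, 0, 0, 0, 0], [0, 0, 0.2, 0, 0, 0, 0]]]'

```text
t: 20.25
eef_pos: [515.7, 62.3, 231.9]
tcp_rot: [-3.141, 0.003, 3.087]
ft_force: [0.2, -0.1, -1.0]
opening: 0.229
grip_force: 30.0
```

Call:
drive_tool --rows '[[[0, 0, 0.2, 0, 0, 0, 0], [0, 0, 0.2, 0, 0, 0, 0], [0, 0, 0, 0, 0, 0, 0], [0, 0, 0, 0, 0, 0, 0]]]'

```text
t: 20.75
eef_pos: [515.4, 64.9, 133.4]
tcp_rot: [-3.142, 0.001, 3.091]
ft_force: [0.2, 0.6, 0.6]
opening: 0.235
grip_force: 30.0
```

Call:
drive_tool --rows '[[[0, 0, 0.14, 0, 0, 0, 0], [0, 0, 0.08, 0, 0, 0, 0], [0, 0, 0.02, 0, 0, 0, 0], [0, 0, 0.015, 0, 0, 0, 0], [0, 0, 0, 0, 0, 0, 0]]]'

```text
t: 21.38
eef_pos: [515.1, 65.0, 69.1]
tcp_rot: [3.142, 0.002, 3.091]
ft_force: [-1.1, 0.8, -0.4]
opening: 0.227
grip_force: 30.0
```

Call:
drive_tool --rows '[[[0, 0, 0, 0, 0, 0, 0.5], [0, 0, 0, 0, 0, 0, 0.5], [0, 0, 0, 0, 0, 0, 0.5], [0, 0, -0.05, 0, 0, 0, 0.5], [0, 0, -0.15, 0, 0, 0, 0.6]]]'

```text
t: 22.0
eef_pos: [514.0, 64.9, 118.2]
tcp_rot: [-3.141, -0.003, 3.09]
ft_force: [0.6, 0.2, -1.2]
opening: 0.558
grip_force: 0.0
```

Call:
drive_tool --rows '[[[0, 0, -0.2, 0, 0, 0, 1], [0, 0, -0.2, 0, 0, 0, 1], [0, 0, -0.2, 0, 0, 0, 1], [0, 0, -0.1, 0, 0, 0, 1], [0, 0, 0, 0, 0, 0, 1]]]'

```text
t: 22.62
eef_pos: [514.9, 65.0, 295.5]
tcp_rot: [3.141, 0.004, 3.091]
ft_force: [-0.8, -0.1, -0.1]
opening: 0.99
grip_force: 0.0
```

```bash
python3 look.py 5 wrist,side
```

```text
22.625 [514.9  65.  295.5] [3.14145886 0.00414857 3.09063319]
wrist [441.  69. 446.]
chute [(0.68, [533.8, 342.1, -2.7])]
chute_stop [(0.96, [451.0, 386.7, 51.2]), (0.55, [453.5, 392.9, 42.4]), (0.15, [540.1, 62.2, -7.7])]
chute_mouth [(0.61, [559.0, 266.1, 67.5])]
short_hub_wheel [(0.93, [573.7, 62.0, 40.9]), (0.68, [533.5, 344.0, -0.7])]
long_hub_wheel [(0.65, [511.1, 62.5, 38.2])]
pulley [(0.93, [452.3, 393.7, 46.7]), (0.5, [572.8, 62.2, 41.0]), (0.15, [530.7, 343.7, -4.5])]
wheel_rack [(0.69, [539.6, 62.8, -4.0])]
pulley_rack [(0.56, [485.3, -49.6, -2.4])]
side [ 331. 1159.  951.]
chute [(0.92, [529.1, 343.3, -0.3]), (0.39, [511.2, 67.6, 35.3])]
chute_stop [(0.62, [448.7, 391.3, 47.4]), (0.58, [544.1, -341.2, -1.4])]
chute_mouth [(0.67, [559.6, 268.3, 55.2])]
short_hub_wheel []
long_hub_wheel [(0.52, [512.3, 69.5, 34.2])]
pulley []
wheel_rack [(0.94, [542.7, 61.0, -2.8])]
pulley_rack [(0.76, [482.4, -50.3, -0.9])]
```

View pics/wrist5.png

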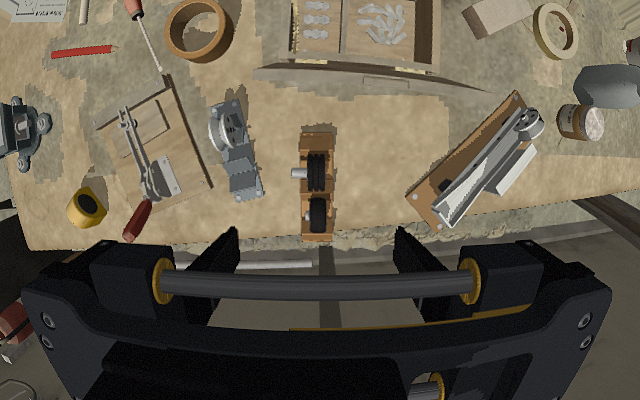

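Both wheels stand upright in the notches, at (317,172) and (317,215), and the pulley has rolled to the stop. Next I fetch the pulley.

Call:
drive_tool --rows '[[[0.046, 0.184, 0, 0, 0, 0, 1], [0.046, 0.184, 0, 0, 0, 0, 1], [0.046, 0.184, 0, 0, 0, 0, 1], [0.046, 0.184, 0, 0, 0, 0, 1], [0.046, 0.184, 0, 0, 0, 0, 1]]]'

```text
t: 24.15
eef_pos: [468.5, 299.1, 293.3]
tcp_rot: [3.142, 0.0, 3.091]
ft_force: [1.1, -0.2, -0.6]
opening: 0.998
grip_force: 0.0
```

Call:
drive_tool --rows '[[[0.046, 0.184, 0, 0, 0, 0, 1], [0.046, 0.184, 0, 0, 0, 0, 1], [0, 0, 0.1, 0, 0, 0.051, 1], [0, 0, 0.1, 0, 0, 0.051, 1], [0, 0, 0.1, 0, 0, 0.051, 1]]]'

```text
t: 24.78
eef_pos: [450.5, 390.8, 217.3]
tcp_rot: [-3.142, 0.0, 2.605]
ft_force: [0.1, -0.1, -0.2]
opening: 1.0
grip_force: 0.0
```

Call:
drive_tool --rows '[[[0, 0, 0.1, 0, 0, 0.051, 1], [0, 0, 0.1, 0, 0, 0.05, 1], [0, 0, 0, 0, 0, 0, 0.6], [0, 0, 0, 0, 0, 0, 0.6]]]'

```text
t: 25.28
eef_pos: [451.0, 390.8, 169.0]
tcp_rot: [3.141, 0.0, 2.296]
ft_force: [-0.6, 0.7, 1.1]
opening: 0.847
grip_force: 0.0
```

Call:
drive_tool --rows '[[[0, 0, 0.2, 0, 0, 0, 0.6], [0, 0, 0.12, 0, 0, 0, 0.6], [0, 0, 0.04, 0, 0, 0, 0.6], [0, 0, 0.016, 0, 0, 0, 0.6], [0, 0, 0, 0, 0, 0, 0.6]]]'

```text
t: 25.9
eef_pos: [451.1, 390.9, 75.3]
tcp_rot: [3.14, 0.0, 2.293]
ft_force: [0.2, 0.4, -0.4]
opening: 0.597
grip_force: 0.0
```

Call:
drive_tool --rows '[[[0, 0, 0, 0, 0, 0, 0], [0, 0, 0, 0, 0, 0, 0], [0, 0, 0, 0, 0, 0, 0], [0, 0, 0, 0, 0, 0, 0], [0, 0, 0, 0, 0, 0, 0]]]'

```text
t: 26.52
eef_pos: [450.7, 390.6, 74.2]
tcp_rot: [3.141, 0.0, 2.293]
ft_force: [0.2, 0.3, 1.2]
opening: 0.229
grip_force: 29.9
```

Call:
drive_tool --rows '[[[0, 0, 0, 0, 0, 0, 0], [0, 0, 0, 0, 0, 0, 0]]]'

```text
t: 26.78
eef_pos: [450.7, 390.6, 74.2]
tcp_rot: [3.141, 0.0, 2.293]
ft_force: [-0.4, -0.1, 1.9]
opening: 0.226
grip_force: 29.9
```

Run:
```python
from h import *
s=env.state(); p=env.read_camera("wrist")
def T(pos,rpy):
    M=np.eye(4); M[:3,:3]=R.from_euler("xyz",rpy).as_matrix(); M[:3,3]=pos; return M
X=np.linalg.inv(T(s["eef_pos"],s["tcp_rot"]))@p["pose"]; np.save("X.npy",X)
P1=dict(p,pose=T([501.7,-60.4,358.9],[3.1414,.0005,2.2926])@X); P5=dict(p,pose=T([514.9,65,295.5],[3.1415,.004,3.0906])@X)
def tri(a,b):
    o1,d1=ray(P1,a);o2,d2=ray(P5,b); d1/=np.linalg.norm(d1); d2/=np.linalg.norm(d2)
    t=np.linalg.lstsq(np.c_[d1,-d2],o2-o1,rcond=None)[0]; q=o1+t[0]*d1; r=o2+t[1]*d2; print(((q+r)/2).round(),np.linalg.norm(q-r).round(1))
tri((283,235),(150,203)); tri((297,268),(127,238)); tri((206,196),(123,110)); tri((293,140),(219,130))
```

```text
[ 534. -169.   71.] 6.0
[ 561. -167.  144.] 1.7
[ 400. -214.   43.] 1.6
[449. -50.  77.] 1.8
```

Call:
drive_tool --rows '[[[0, 0, -0.1, 0, 0, 0, 0], [0, 0, -0.2, 0, 0, 0, 0], [0, 0, -0.2, 0, 0, -0.055, 0], [0, 0, -0.2, 0, 0, -0.055, 0], [0, 0, -0.2, 0, 0, -0.055, 0]]]'

```text
t: 27.45
eef_pos: [450.3, 390.4, 300.6]
tcp_rot: [-3.141, -0.0, 2.817]
ft_force: [0.3, 0.7, -0.5]
opening: 0.232
grip_force: 29.9
```

Call:
drive_tool --rows '[[[0, 0, -0.05, 0, 0, -0.055, 0], [0, 0, 0, 0, 0, -0.055, 0], [0, 0, 0, 0, 0, -0.055, 0], [0.009, -0.195, 0, 0, 0, 0, 0], [0.009, -0.195, 0, 0, 0, 0, 0]]]'

```text
t: 28.08
eef_pos: [464.1, 293.0, 311.1]
tcp_rot: [-3.141, -0.001, -2.952]
ft_force: [1.0, 0.1, -1.7]
opening: 0.229
grip_force: 29.9
```

Call:
drive_tool --rows '[[[0.008, -0.195, 0, 0, 0, 0, 0], [0.009, -0.195, 0, 0, 0, 0, 0], [0.008, -0.195, 0, 0, 0, 0, 0], [0.009, -0.195, 0, 0, 0, 0, 0], [0.008, -0.195, 0, 0, 0, 0, 0]]]'

```text
t: 28.7
eef_pos: [499.4, 51.0, 311.5]
tcp_rot: [3.142, -0.0, -2.954]
ft_force: [1.2, 0.4, -1.9]
opening: 0.233
grip_force: 29.9
```

Call:
drive_tool --rows '[[[0.008, -0.195, 0, 0, 0, 0, 0], [0.008, -0.195, 0.1, 0, 0, 0, 0], [0, 0, 0.2, 0, 0, 0, 0], [0, 0, 0, 0, 0, 0, 0], [0, 0, 0, 0, 0, 0, 0]]]'

```text
t: 29.32
eef_pos: [514.4, -43.7, 238.1]
tcp_rot: [-3.141, 0.001, -2.953]
ft_force: [0.4, -0.4, -1.2]
opening: 0.229
grip_force: 29.9
```

Run:
```python
from h import *
s=env.state(); p=env.read_camera("wrist"); np.save("P6.npy",p["pose"]); print(s["eef_pos"],s["tcp_rot"])
for n in ["pulley","pulley_rack"]: print(n,[(round(d["score"],2),w(p,d["at"]).round(1).tolist()) for d in env.place_of(n,p)[:3]])
i=p["color"][30:250,210:420]; cv2.imwrite("pics/z6.png",cv2.resize(i,None,fx=2.7,fy=2.7,interpolation=cv2.INTER_CUBIC))
```

```text
[514.40673542 -43.67667434 238.07215485] [-3.14110647e+00  9.78607952e-04 -2.95320584e+00]
pulley [(0.82, [514.6, -42.1, 208.8])]
pulley_rack [(0.6, [483.4, -53.3, 0.9])]
```

View pics/z6.png

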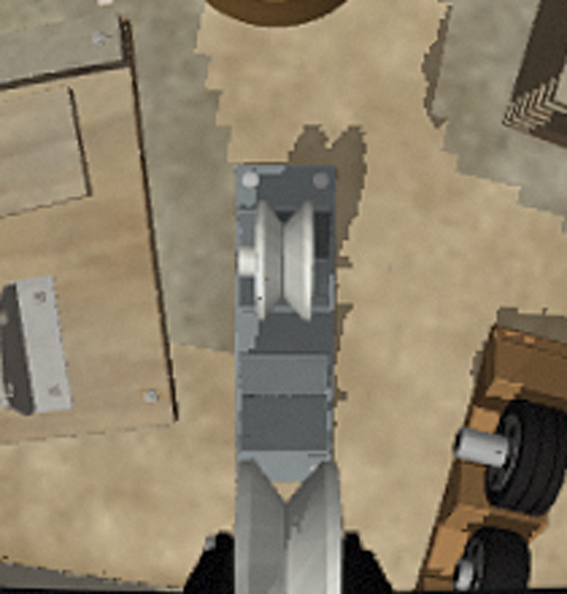

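The fixed pulley is at crop (283,262) and the rack runs straight down the image. The held pulley lines up with it.

Run:
```python
from h import *
p=env.read_camera("wrist")
f=lambda u,v,z: onplane(p,(u/2.7+210-.3,v/2.7+30-.3),z)
a,b=f(236,165,4),f(337,165,4); m=(a+b)/2
L,Rr=f(235,450,4),f(332,450,4); print("end mid",m,"W",np.linalg.norm(a-b), "W at 450",np.linalg.norm(L-Rr))
th=np.radians(10.8); e=np.array([np.cos(th),np.sin(th),0])
print("bay from end",m+e*107, "bay from fixed pulley hub", f(283,262,41)+e*64, f(247,262,41), "ridge z27", f(286,395,27))
ang=np.arctan2(*((L-a)[1::-1])); print(np.degrees(ang))
```

```text
end mid [410.15883692 -64.02359552   4.        ] W 45.7631967524606 W at 450 46.23325935768581
bay from end [515.26357275 -43.97379486   4.        ] bay from fixed pulley hub [516.23168115 -45.20101311  41.        ] [456.09161157 -71.80620821  41.        ] ridge z27 [510.98255413 -44.97755599  27.        ]
10.085226957177943
```

Call:
drive_tool --rows '[[[-0.003, -0.003, 0.2, 0, 0, 0, 0], [0, 0, 0.2, 0, 0, 0, 0], [0, 0, 0.15, 0, 0, 0, 0], [0, 0, 0.06, 0, 0, 0, 0], [0, 0, 0.03, 0, 0, 0, 0]]]'

```text
t: 30.15
eef_pos: [515.3, -44.5, 77.0]
tcp_rot: [-3.141, 0.001, -2.954]
ft_force: [0.3, 0.2, -0.7]
opening: 0.231
grip_force: 29.9
```

Call:
drive_tool --rows '[[[0, 0, 0.015, 0, 0, 0, 0], [0, 0, 0.013, 0, 0, 0, 0], [0, 0, 0, 0, 0, 0, 0]]]'

```text
t: 30.52
eef_pos: [515.0, -44.7, 70.4]
tcp_rot: [-3.141, 0.001, -2.954]
ft_force: [-0.9, -0.9, 0.9]
opening: 0.229
grip_force: 30.0
```

Call:
drive_tool --rows '[[[0, 0, 0, 0, 0, 0, 0.5], [0, 0, 0, 0, 0, 0, 0.5], [0, 0, 0, 0, 0, 0, 0.5], [0, 0, -0.05, 0, 0, 0, 0.5], [0, 0, -0.15, 0, 0, 0, 0.6]]]'

```text
t: 31.15
eef_pos: [514.2, -44.5, 119.7]
tcp_rot: [3.141, -0.003, -2.954]
ft_force: [0.2, 0.3, 0.8]
opening: 0.555
grip_force: 0.0
```

Call:
drive_tool --rows '[[[0, 0, -0.2, 0, 0, 0, 1], [0, 0, -0.2, 0, 0, 0, 1], [0, 0, 0, 0, 0, 0, 1], [0, 0, 0, 0, 0, 0, 1]]]'

```text
t: 31.65
eef_pos: [514.4, -44.4, 219.7]
tcp_rot: [-3.141, 0.0, -2.954]
ft_force: [-0.7, 0.5, -0.3]
opening: 0.959
grip_force: 0.0
```

```bash
python3 look.py 7 wrist,side
```

```text
31.65 [514.4 -44.4 219.7] [-3.14149106e+00  3.93206321e-05 -2.95376657e+00]
wrist [442. -58. 371.]
chute [(0.88, [534.0, 344.8, -5.8])]
chute_stop [(0.71, [454.0, 387.5, 49.5])]
chute_mouth []
short_hub_wheel [(0.61, [572.2, 63.0, 41.1])]
long_hub_wheel [(0.76, [514.2, 64.5, 40.7])]
pulley [(0.78, [516.6, -44.4, 44.0])]
wheel_rack [(0.57, [544.6, 63.6, -3.0])]
pulley_rack [(0.73, [482.2, -49.0, -3.1])]
side [ 331. 1159.  951.]
chute [(0.66, [529.1, 343.8, -1.1])]
chute_stop [(0.91, [450.4, 392.2, 47.9])]
chute_mouth [(0.62, [558.5, 265.1, 62.0])]
short_hub_wheel [(0.66, [574.2, 60.9, 32.9])]
long_hub_wheel [(0.68, [515.3, 69.5, 33.6])]
pulley [(0.54, [515.0, -42.4, 40.3])]
wheel_rack [(0.73, [546.2, 61.9, -1.9])]
pulley_rack [(0.61, [478.4, -50.3, -1.9])]
```

View pics/wrist7.png

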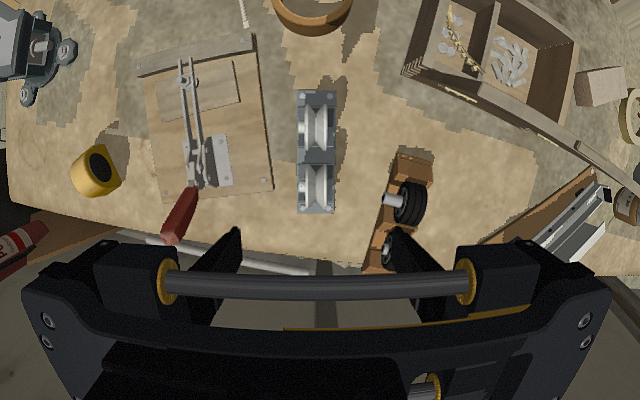

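The pulley stands in the free bay at (317,180) beside its fellow, and both wheels are still in place. Next I fetch the short-hub wheel.

Call:
drive_tool --rows '[[[0, 0, 0, 0, 0, 0.038, 1], [0, 0, 0, 0, 0, 0.038, 1], [-0.073, 0.147, 0, 0, 0, 0, 1], [-0.073, 0.147, 0, 0, 0, 0, 1], [-0.073, 0.147, 0, 0, 0, 0, 1]]]'

```text
t: 33.17
eef_pos: [575.6, 63.8, 219.8]
tcp_rot: [-3.141, 0.0, 3.09]
ft_force: [0.4, -1.1, 0.1]
opening: 1.004
grip_force: 0.0
```

Call:
drive_tool --rows '[[[0, 0, 0.1, 0, 0, 0, 0.7], [0, 0, 0.1, 0, 0, 0, 0.6], [0, 0, 0, 0, 0, 0, 0.6]]]'

```text
t: 33.55
eef_pos: [574.4, 62.8, 168.4]
tcp_rot: [-3.141, -0.003, 3.091]
ft_force: [0.1, 0.2, -0.3]
opening: 0.741
grip_force: 0.0
```

Call:
drive_tool --rows '[[[0, 0, 0.2, 0, 0, 0, 0.6], [0, 0, 0.14, 0, 0, 0, 0.6], [0, 0, 0.04, 0, 0, 0, 0.6], [0, 0, 0.017, 0, 0, 0, 0.6], [0, 0, 0, 0, 0, 0, 0.6]]]'

```text
t: 34.17
eef_pos: [575.7, 62.7, 71.6]
tcp_rot: [-3.142, 0.002, 3.091]
ft_force: [0.2, -0.1, -0.7]
opening: 0.599
grip_force: 0.0
```

Call:
drive_tool --rows '[[[0, 0, 0, 0, 0, 0, 0], [0, 0, 0, 0, 0, 0, 0], [0, 0, 0, 0, 0, 0, 0], [0, 0, 0, 0, 0, 0, 0], [0, 0, 0, 0, 0, 0, 0]]]'

```text
t: 34.8
eef_pos: [575.1, 62.7, 70.5]
tcp_rot: [-3.141, 0.0, 3.091]
ft_force: [-0.2, 0.9, 1.4]
opening: 0.229
grip_force: 29.9
```

Call:
drive_tool --rows '[[[0, 0, 0, 0, 0, 0, 0], [0, 0, 0, 0, 0, 0, 0]]]'

```text
t: 35.05
eef_pos: [575.1, 62.7, 70.5]
tcp_rot: [-3.141, 0.0, 3.091]
ft_force: [0.7, 0.5, 1.8]
opening: 0.229
grip_force: 29.9
```

Call:
drive_tool --rows '[[[0, 0, -0.1, 0, 0, 0, 0], [0, 0, -0.2, 0, 0, 0, 0], [0, 0, -0.2, 0, 0, 0, 0], [0, 0, -0.12, 0, 0, 0, 0], [0, 0, 0, 0, 0, 0, 0]]]'

```text
t: 35.67
eef_pos: [575.6, 62.8, 227.3]
tcp_rot: [3.141, 0.004, 3.091]
ft_force: [0.4, 0.7, -0.9]
opening: 0.228
grip_force: 29.9
```

Run:
```python
from h import *
S=env.read_camera("scene"); D=env.read_camera("side")
def pin(p,uv,z):
    K=p["camera_matrix"]; d=p["pose"][:3,:3]@np.array([(uv[0]-K[0,2])/K[0,0],-(uv[1]-K[1,2])/K[1,1],-1]); o=p["pose"][:3,3]; return (o+d*(z-o[2])/d[2]).round()
print([pin(S,u,0) for u in [(0,262),(150,226)]],[pin(D,u,0) for u in [(213,335),(245,355),(200,395),(275,195)]])
print(env.state()["eef_pos"])
cv2.imwrite("pics/z8.png",np.vstack([S["color"][100:400,0:400],D["color"][100:400,100:500]]))
```

```text
[array([ 546., 1127.,    0.]), array([586., 663.,   0.])] [array([688., 573.,   0.]), array([594., 610.,   0.]), array([661., 722.,   0.]), array([677.,   5.,   0.])]
[574.6202792  62.7594722 224.5781936]
```

View pics/z8.png

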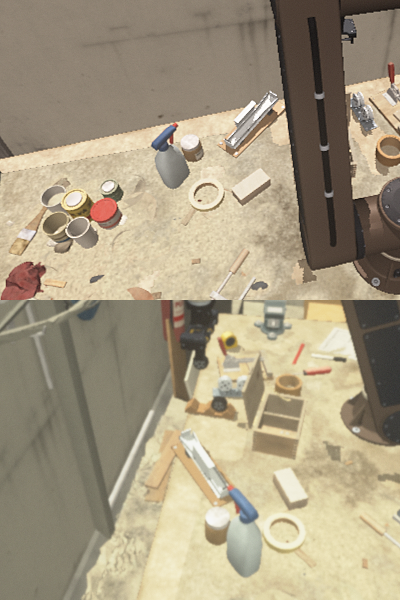

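The wall line is beyond x≈680 and clear of the gripper at the mouth. I'll move to the mouth.

Call:
drive_tool --rows '[[[0.027, 0.204, 0, 0, 0, 0, 0], [0.027, 0.204, 0, 0, 0, 0, 0], [0.027, 0.204, 0, 0, 0, 0, 0], [0.027, 0.204, 0, 0, 0, 0, 0], [0, 0, 0, 0, 0, 0.05, 0]]]'

```text
t: 36.4
eef_pos: [557.2, 270.8, 223.0]
tcp_rot: [-3.14, -0.003, 2.934]
ft_force: [-0.0, -0.0, -0.8]
opening: 0.227
grip_force: 29.9
```

Call:
drive_tool --rows '[[[0, 0, 0, 0, 0, 0.051, 0], [0, 0, 0, 0, 0, 0.051, 0], [0, 0, 0, 0, 0, 0.051, 0], [0, 0, 0, 0, 0, 0.051, 0], [0, 0, 0, 0, 0, 0, 0]]]'

```text
t: 37.02
eef_pos: [558.1, 267.7, 223.6]
tcp_rot: [-3.139, -0.001, 2.294]
ft_force: [0.3, -0.4, -0.5]
opening: 0.229
grip_force: 29.9
```

Run:
```python
from h import *
s=env.state(); p=env.read_camera("wrist"); print(s["eef_pos"],s["tcp_rot"])
for n in ["chute_mouth","chute_stop","chute","short_hub_wheel"]: print(n,[(round(d["score"],2),w(p,d["at"]).round(1).tolist()) for d in env.place_of(n,p)[:3]])
i=p["color"][20:260,200:440]; cv2.imwrite("pics/z9.png",cv2.resize(i,None,fx=2.4,fy=2.4,interpolation=cv2.INTER_CUBIC))
```

```text
[558.05777353 267.6985836  223.6369037 ] [-3.13891115e+00 -9.88051513e-04  2.29370347e+00]
chute_mouth [(0.69, [559.2, 268.5, 65.5])]
chute_stop [(0.85, [452.3, 387.3, 48.2])]
chute [(0.88, [531.5, 342.9, -2.4])]
short_hub_wheel [(0.75, [558.4, 268.3, 194.2])]
```

View pics/z9.png

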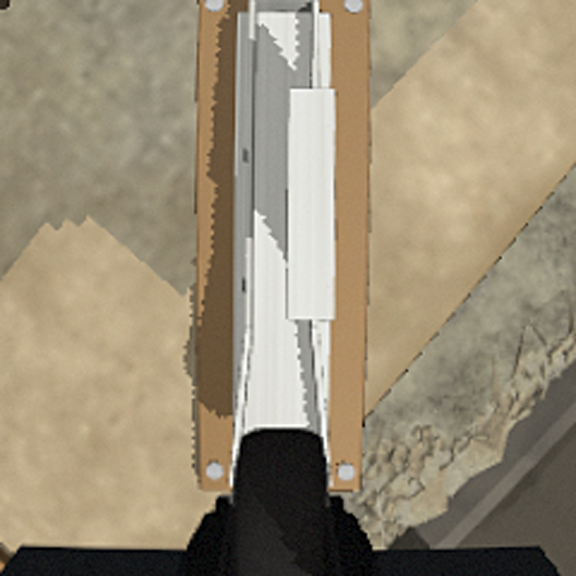

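The wheel is centred over the funnel: held wheel at column 282, track at 281. I'll go down.

Call:
drive_tool --rows '[[[0, 0, 0.2, 0, 0, 0, 0], [0, 0, 0.18, 0, 0, 0, 0], [0, 0, 0.07, 0, 0, 0, 0], [0, 0, 0.03, 0, 0, 0, 0], [0, 0, 0, 0, 0, 0, 0]]]'

```text
t: 37.9
eef_pos: [559.0, 268.0, 106.2]
tcp_rot: [3.141, 0.0, 2.293]
ft_force: [-0.2, 0.0, -1.2]
opening: 0.229
grip_force: 29.9
```

Call:
drive_tool --rows '[[[0, 0, 0.018, 0, 0, 0, 0], [0, 0, 0.01, 0, 0, 0, 0], [0, 0, 0, 0, 0, 0, 0]]]'

```text
t: 38.28
eef_pos: [558.5, 267.9, 98.6]
tcp_rot: [3.141, 0.0, 2.293]
ft_force: [-0.1, 0.4, -1.6]
opening: 0.23
grip_force: 29.9
```

Call:
drive_tool --rows '[[[0, 0, 0.003, 0, 0, 0, 0], [0, 0, 0, 0, 0, 0, 0.6], [0, 0, 0, 0, 0, 0, 0.6], [0, 0, 0, 0, 0, 0, 0.6], [0, 0, 0, 0, 0, 0, 0.6]]]'

```text
t: 38.9
eef_pos: [558.5, 267.9, 97.7]
tcp_rot: [3.142, 0.0, 2.293]
ft_force: [-0.4, -0.6, 0.8]
opening: 0.573
grip_force: 0.0
```

Call:
drive_tool --rows '[[[0, 0, -0.1, 0, 0, 0, 0.6], [0, 0, -0.2, 0, 0, 0, 0.8], [0, 0, -0.2, 0, 0, 0, 1], [0, 0, 0, 0, 0, 0, 1], [0, 0, 0, 0, 0, 0, 1]]]'

```text
t: 39.52
eef_pos: [558.2, 267.7, 222.2]
tcp_rot: [-3.141, -0.0, 2.293]
ft_force: [0.7, -0.5, -1.3]
opening: 0.959
grip_force: 0.0
```

Run:
```python
from h import *
s=env.state(); p=env.read_camera("wrist"); print(s["t"],s["eef_pos"],s["tcp_rot"])
for n in ["chute_stop","short_hub_wheel","long_hub_wheel"]: print(n,[(round(d["score"],2),w(p,d["at"]).round(1).tolist()) for d in env.place_of(n,p)[:3]])
i=p["color"][0:240,200:440]; cv2.imwrite("pics/z10.png",cv2.resize(i,None,fx=2.4,fy=2.4,interpolation=cv2.INTER_CUBIC))
```

```text
39.525 [558.15371558 267.72089631 222.15515287] [-3.14096870e+00 -1.34935143e-04  2.29262580e+00]
chute_stop [(0.69, [453.0, 389.5, 48.5])]
short_hub_wheel [(0.59, [449.9, 388.7, 45.9])]
long_hub_wheel [(0.67, [515.3, 63.3, 43.2])]
```

View pics/z10.png

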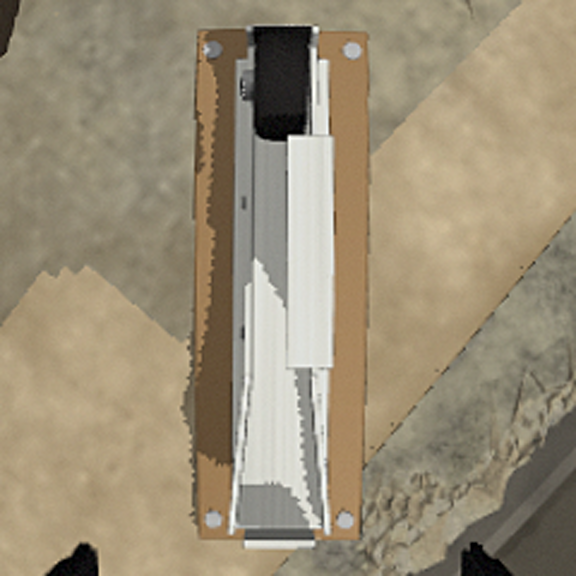

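The short-hub wheel rolled to the stop at crop (282,80) with its hub on the open side. Next is the long-hub wheel.

Call:
drive_tool --rows '[[[0, 0, 0, 0, 0, -0.051, 1], [0, 0, 0, 0, 0, -0.051, 1], [0, 0, 0, 0, 0, -0.051, 1], [0, 0, 0, 0, 0, -0.051, 1], [0, 0, 0, 0, 0, -0.05, 1]]]'

```text
t: 40.35
eef_pos: [558.4, 267.8, 221.8]
tcp_rot: [-3.141, -0.001, 3.096]
ft_force: [0.2, -0.6, -0.2]
opening: 1.002
grip_force: 0.0
```

Call:
drive_tool --rows '[[[0.033, -0.205, 0, 0, 0, 0, 1], [0.033, -0.205, 0, 0, 0, 0, 1], [0.033, -0.205, 0, 0, 0, 0, 1], [0.033, -0.205, 0, 0, 0, 0, 0.6], [0, 0, 0, 0, 0, 0, 0.6]]]'

```text
t: 40.98
eef_pos: [514.5, 62.3, 222.3]
tcp_rot: [-3.141, -0.001, 3.087]
ft_force: [0.4, 0.2, 0.2]
opening: 0.845
grip_force: 0.0
```

Call:
drive_tool --rows '[[[0, 0, 0.2, 0, 0, 0, 0.6], [0, 0, 0.2, 0, 0, 0, 0.6], [0, 0, 0, 0, 0, 0, 0.6], [0, 0, 0, 0, 0, 0, 0.6]]]'

```text
t: 41.48
eef_pos: [515.8, 65.3, 123.8]
tcp_rot: [3.142, 0.001, 3.091]
ft_force: [0.6, 0.6, 0.5]
opening: 0.598
grip_force: 0.0
```

Call:
drive_tool --rows '[[[0.002, 0, 0.12, 0, 0, 0, 0.6], [0, 0, 0.07, 0, 0, 0, 0.6], [0, 0, 0.025, 0, 0, 0, 0.6], [0, 0, 0, 0, 0, 0, 0.6]]]'

```text
t: 41.98
eef_pos: [515.2, 65.0, 70.0]
tcp_rot: [-3.142, 0.002, 3.091]
ft_force: [0.5, -0.8, -0.5]
opening: 0.599
grip_force: 0.0
```

Call:
drive_tool --rows '[[[0, 0, 0, 0, 0, 0, 0], [0, 0, 0, 0, 0, 0, 0], [0, 0, 0, 0, 0, 0, 0], [0, 0, 0, 0, 0, 0, 0], [0, 0, 0, 0, 0, 0, 0]]]'

```text
t: 42.6
eef_pos: [514.6, 64.8, 69.0]
tcp_rot: [-3.142, 0.0, 3.091]
ft_force: [-0.4, 0.5, 1.5]
opening: 0.229
grip_force: 30.0
```

Call:
drive_tool --rows '[[[0, 0, 0, 0, 0, 0, 0], [0, 0, 0, 0, 0, 0, 0]]]'

```text
t: 42.85
eef_pos: [514.6, 64.8, 69.0]
tcp_rot: [-3.142, 0.0, 3.091]
ft_force: [0.7, 0.4, 2.9]
opening: 0.223
grip_force: 30.0
```

Call:
drive_tool --rows '[[[0, 0, -0.1, 0, 0, 0, 0], [0, 0, -0.2, 0, 0, 0, 0], [0, 0, -0.2, 0, 0, 0, 0], [0, 0, -0.12, 0, 0, 0, 0], [0, 0, 0, 0, 0, 0, 0]]]'

```text
t: 43.48
eef_pos: [515.1, 64.9, 225.7]
tcp_rot: [3.142, 0.004, 3.091]
ft_force: [0.4, 0.4, -2.1]
opening: 0.23
grip_force: 30.0
```

Call:
drive_tool --rows '[[[-0.033, 0.205, 0, 0, 0, 0, 0], [-0.034, 0.205, 0, 0, 0, 0, 0], [-0.033, 0.205, 0, 0, 0, 0, 0], [-0.034, 0.205, 0, 0, 0, 0, 0], [0, 0, 0, 0, 0, 0.05, 0]]]'

```text
t: 44.1
eef_pos: [558.1, 270.7, 221.3]
tcp_rot: [-3.14, -0.002, 2.934]
ft_force: [0.3, -1.1, -1.3]
opening: 0.228
grip_force: 30.0
```

Call:
drive_tool --rows '[[[0, 0, 0, 0, 0, 0.051, 0], [0, 0, 0, 0, 0, 0.051, 0], [0, 0, 0, 0, 0, 0.051, 0], [0, 0, 0, 0, 0, 0.051, 0], [0, 0, 0, 0, 0, 0, 0]]]'

```text
t: 44.72
eef_pos: [558.1, 267.7, 222.2]
tcp_rot: [-3.139, -0.001, 2.294]
ft_force: [0.2, -0.6, -1.2]
opening: 0.229
grip_force: 30.0
```

Call:
drive_tool --rows '[[[0, 0, 0.2, 0, 0, 0, 0], [0, 0, 0.16, 0, 0, 0, 0], [0, 0, 0.06, 0, 0, 0, 0], [0, 0, 0, 0, 0, 0, 0], [0, 0, 0, 0, 0, 0, 0]]]'

```text
t: 45.35
eef_pos: [559.1, 268.1, 120.2]
tcp_rot: [3.14, 0.001, 2.293]
ft_force: [-0.9, 0.0, -0.9]
opening: 0.223
grip_force: 30.0
```

Call:
drive_tool --rows '[[[0, 0, 0.06, 0, 0, 0, 0], [0, 0, 0.025, 0, 0, 0, 0], [0, 0, 0.008, 0, 0, 0, 0], [0, 0, 0, 0, 0, 0, 0]]]'

```text
t: 45.85
eef_pos: [558.5, 267.9, 95.8]
tcp_rot: [3.142, 0.0, 2.293]
ft_force: [-0.1, 0.2, -0.7]
opening: 0.23
grip_force: 30.0
```

Call:
drive_tool --rows '[[[0, 0, 0, 0, 0, 0, 0.6], [0, 0, 0, 0, 0, 0, 0.6], [0, 0, 0, 0, 0, 0, 0.6], [0, 0, 0, 0, 0, 0, 0.6], [0, 0, -0.1, 0, 0, 0, 0.6]]]'

```text
t: 46.48
eef_pos: [557.8, 267.6, 119.5]
tcp_rot: [-3.138, -0.001, 2.293]
ft_force: [0.4, 0.4, 0.6]
opening: 0.595
grip_force: 0.0
```

Call:
drive_tool --rows '[[[0, 0, -0.2, 0, 0, 0, 0.8], [0, 0, -0.2, 0, 0, 0, 1], [0, 0, -0.1, 0, 0, 0, 1], [0, 0, 0, 0, 0, 0, 1], [0, 0, 0, 0, 0, 0, 1]]]'

```text
t: 47.1
eef_pos: [558.1, 267.7, 244.4]
tcp_rot: [-3.14, -0.001, 2.293]
ft_force: [0.5, -0.1, -0.4]
opening: 0.993
grip_force: 0.0
```

Call:
drive_tool --rows '[[[0, 0, 0, 0, 0, 0, 1], [0, 0, 0, 0, 0, 0, 1], [0, 0, 0, 0, 0, 0, 1], [0, 0, 0, 0, 0, 0, 1], [0, 0, 0, 0, 0, 0, 1]]]'

```text
t: 47.72
eef_pos: [558.5, 267.9, 245.7]
tcp_rot: [-3.142, 0.0, 2.293]
ft_force: [-0.0, -0.3, 1.0]
opening: 1.0
grip_force: 0.0
```

Run:
```python
from h import *
s=env.state(); p=env.read_camera("wrist"); print(s["t"],s["eef_pos"],s["tcp_rot"])
for n in ["chute_stop","short_hub_wheel","long_hub_wheel","pulley"]: print(n,[(round(d["score"],2),w(p,d["at"]).round(1).tolist()) for d in env.place_of(n,p)[:3]])
p2=env.read_camera("side"); print("side",[(round(d["score"],2),w(p2,d["at"]).round(1).tolist()) for n in ["short_hub_wheel","long_hub_wheel","pulley"] for d in env.place_of(n,p2)[:2]])
i=p["color"][0:240,200:440]; cv2.imwrite("pics/z11.png",cv2.resize(i,None,fx=2.4,fy=2.4,interpolation=cv2.INTER_CUBIC))
```

```text
47.725 [558.51098074 267.87078211 245.6715883 ] [-3.14158445e+00  1.09497302e-04  2.29267994e+00]
chute_stop [(0.66, [452.8, 387.4, 47.5]), (0.65, [536.9, 340.7, -3.0])]
short_hub_wheel [(0.74, [449.9, 388.8, 48.8])]
long_hub_wheel [(0.82, [477.4, 351.8, 55.3])]
pulley []
side [(0.48, [450.8, 384.0, 42.5]), (0.43, [485.0, 358.4, 46.0]), (0.42, [480.0, 355.9, 49.7]), (0.53, [509.3, -43.0, 39.5])]
```

View pics/z11.png

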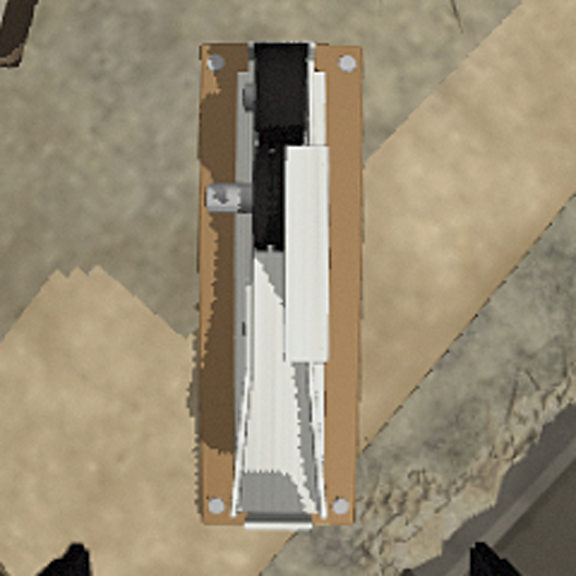

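The short-hub wheel is at the stop, crop (282,90), and the long-hub wheel is right behind it at (268,198). Both hubs are on the open side and the arm is clear, so I'm handing in.

```bash
python3 -c "
from cell import env; print(env.job_done())"
```

```text
the job is handed in; nothing more can be done
None
```

I handed the job in at about 48 s: the pulley stands in the free bay of the steel rack, and both wheels are back at the chute stop in their original order, short-hub wheel first, hubs on the open side; the interface returned no verdict.

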